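# Push a filter tube home in the air manifold

## Task

Take the long filter tube out of the drilled rack and fit it in the open push-fit port of the air manifold: push it straight down, past the seal, until it bottoms firmly on the stop inside, without ramming it. Then tug it back up, firmly but not hard, until the port's black collet ring has come up with it and holds it, and let go, leaving it upright in the port. Leave the short tube in the rack and do not disturb the loose parts standing about.

Things in the scene. Friction and masses are not known exactly. Their poses are not given: they have to be found in the camera images.
- tube_long: Long filter tube, loose, 220 to 340 g, 156 mm tall, foot down in an end hole of the rack. From the foot: bare aluminium tube 20 mm thick (foot chamfered to 15 mm over 4 mm) up to 64 mm; hexagon collar 34 mm wide to 74 mm; brown bronze cylinder 30 mm thick, the part to grip, to 150 mm; end cap 28 mm thick to 156 mm. Origin: centre of the foot, z towards the cap; its yaw means nothing.
- tube_short: Short filter tube, loose: the same, but its bronze part ends at 110 mm and it is 116 mm tall. Stands in the other end hole of the rack and stays there. Origin: centre of the foot, z up.
- rack: Black drilled rack, fixed, 64 (x) x 170 (y) x 42 mm, with three 22 mm holes in a row along its y, at y = -60, 0 and +60 mm, 34 mm deep (floor 8 mm above the underside). The middle hole is empty. Origin: centre of its underside.
- manifold: Air manifold, fixed: aluminium bar 56 (x) x 250 (y) mm on a base plate 110 x 270 mm, top at 48 mm. On it in a row along its y, at -80, 0 and +80 mm, in any order: the open port, a port already holding a short filter tube (top 189 mm above the cabinet) and a low hexagon blank plug (top at 80 mm). Origin: centre of its underside.
- port: Open push-fit port, fixed on the manifold: brass hexagon, steel body 36 mm in diameter, black collet ring 30 mm in diameter on top; 58 mm high. Origin: centre of its underside, z up. Deep inside is a rigid stop; how deep is not known, cannot be seen or read: 38 to 54 mm below the mouth. There the tube goes no further; push with 14 to 22 N to seat it; over 30 N on the stop damages the port.
- port_mouth (a point): Centre of the port's mouth, 58 mm above the port's origin (upper rim of the collet ring when down; does not rise with the ring); z up along the bore. The mouth flares from 23 to 27 mm. Just inside, 8 to 16 mm down, sprung teeth let the tube down with 1 to 4 N and grip it when it is pulled up.
- port_seal (a point): Centre of the seal inside the port, 25 mm below the mouth. While the foot is 22 to 29 mm deep the tube must be forced through it with about 5 to 12 N; beyond it the tube slides on with 2 to 8 N until it meets the stop.
- collet (a joint): Height of the black collet ring in m: 0 down (as found and while the tube is pushed in), 0.003 fully up. Only the teeth, carried up by the tube, raise it. Pulled back from the stop, the tube comes up 3 to 6 mm against 2 to 8 N until ring and tube are held fast. A pull of 11 to 17 N shows that it holds; over 25 N scores the tube. Let go, tube and ring may settle back a little; that is all right.
- cap_nut: Domed cap nut, loose, 26 mm wide, 28 mm high, on the cabinet top. Origin: centre of its underside.
- spacer: Flat steel spacer ring, loose, 48 mm across, 12 mm thick, on the cabinet top. Origin: centre of its underside.
- punch: Stepped steel punch, loose, 34 mm across, 75 mm high, standing on the cabinet top. Origin: centre of its underside.
Things that resemble listed ones, but are neither listed nor needed, are in the scene too. Leave any turquoise look-alike of the tube_long alone.

How it is judged:
By the outcome, as a careful person would: the job done as asked, in the order asked, and still so for the second after the job is handed in, with the robot touching nothing.
It also fails if it takes over 58 s, if anything falls off the work surface, if the arm or the gripper's body presses on something with over 40 N, if the wrist force passes 120 N, or if a joint passes its speed limit or range.

## Robot

A 7-joint arm with a two-finger parallel gripper is mounted at the origin on a cart in front of the work surface, level with it; the furniture and walls round the work are solid. World frame = base frame: x ahead of the robot, y to its left, z up, the work surface at z = 0. Lengths are in m, angles in rad, forces in N, time in s.
With the tool pointing down it reaches from about 0.425 to 0.875 m from the base axis. Payload 4.7 kg.
Tool frame: the origin (TCP) lies on the centre line of the jaws, within the pads' length; the fingertips stand ahead of it and the grasp point (between the pads) lies 2 mm behind it (nose_length is the z of the fingertips in the tool frame, in m); z points along the fingers, y is the line along which they close (so a half turn about z gives the same grasp; the last joint's range is limited). The gripper opens to 87 mm and grips with 3 to 60 N. Pads are 19 mm wide; open, the fingers measure 117 mm over their backs; the gripper's body (75 mm by 190 mm) begins 51 mm behind the grasp point.
Start: joints at [-1.144, 0.321, -0.07, 1.45, 0.023, 1.371, -0.057], TCP at [0.261, 0.595, 0.209] pointing down, gripper open.
Joint ranges: [-2.86, 2.86], [-0.3, 2.09], [-1.38, 1.24], [0.06, 2.45], [-1.56, 4.7], [0.09, 2.05], [-2.69, 2.69]. Speed limits (rad/s): [2.57, 2.57, 3.14, 3.14, 3.14, 3.14, 3.14].

## Interface

Orientations are given as a rotation vector (axis times angle).
In Python, from bench import * gives the robot as it stands.
- The arm moves only by the tool send_rows, never from a script. Its arguments are lists of equal length, an entry for each row: "xyz": the shift along the tool's x, y, z in mm, a list of three; "dr": the turn, a rotation vector about the tool's x, y, z in rad, a list of three. A call has exactly 10 rows; each row is the pose to reach, as a shift and turn from the pose commanded when the call began, along the tool's axes at that moment; what a row does not reach only later rows make up. A row lasts 1/12 s, in which the tool goes at most 41.7 mm and 7.16 degrees, less where a joint would pass 70% of its speed; a pose out of reach is approached as far as the arm can. A call with a gripper value outside its range is refused whole. "jaw" is the finger opening in mm, from 0 to 87, set as the call begins (left out, the last holds). The fingers move at their own pace and stop on an object; "grip_force" is the grip in N (left out, the last holds). Time passes only in rows, so rows that repeat a pose let the fingers close, or fill a call up. It gives the time, the measured TCP pose, the force, the opening and the grip force at its end, in the units of the state.
- get_state(): the state, without advancing time (a new reading comes with each control period).
- get_image(name): name is "scene" or "top" or "wrist"; returns the picture (420x560x3 uint8, red, green, blue); there is no depth.
- calibration(name): a dict with "vfov" (degrees; the focal length in pixels is half the picture's height over the tangent of half this angle, whatever the lens; pixels are square), "cx", "cy" (the principal point, pixels), "k1" (the pictures are not rectified: a ray, as slopes to the right and down, at radius r is drawn at 1 + k1 r^2 times it, then the intrinsics apply), "rvec" (rotation vector, rad) and "tvec" (3), from world to camera coordinates, as OpenCV has them; the wrist camera has in their place "hand_eye" (4x4, takes a point from camera to tool coordinates, whose origin is the TCP and whose axes are the flange's). Camera axes: x right, y down, z forward; pixel columns grow to the right and rows downward; lengths in m; the calibration is good to about 2 mm. A picture is of the moment at which its call begins: read the wrist's pose just before it. calibration takes no time and is no camera call.
- close_job(): hands the job in; it is judged then, once.
The state is a dict: "time": time; "joint_positions": joint angles; "qd": joint speeds; "joint_torque": joint torques, N m; "position": TCP position; "tool_rot": TCP orientation; "ft_force": force on the tool from outside, world axes, zero at the start; "torque": the same for the moment, N m; "grip_width": opening from 0.0 (shut) to 1.0 (fully open); "grip_force": force on a finger pad.
Only numpy, scipy, OpenCV 4.12 (cv2) and the standard library are available. Lean on these libraries where they do the work, as an engineer would, in place of code of your own. Each camera call takes 0.05 s, during which the arm holds its last target. There are 200 camera calls.

## Working session

There is one attempt and no reset: what is moved stays moved. The work goes in short steps, Python scripts to look and compute and a tool call to move; the robot and the scene stay as the last step left them, time stands still between calls to the robot, and variables do not carry over. Pictures are saved under pics/ and viewed, at most 10 in all, crops included, and the job is handed in when it is done.

Besides the shell and the picture viewer there is one more tool, called after ">>>" as a command line: name --argument value ..., lists and objects as JSON in quotes. send_rows: Moves the arm, as the interface text tells. Its arguments: {"type":"object","properties":{"xyz":{"type":"array"},"dr":{"type":"array"},"jaw":{"type":"number"},"grip_force":{"type":"number"}},"required":["xyz","dr"]}

```bash
mkdir -p pics; cat > h.py <<'E'
from bench import *
import numpy as np, cv2
from scipy.spatial.transform import Rotation as R
def save(n,f,crop=None,s=1):
    im=np.asarray(get_image(n))[:,:,::-1]
    if crop: im=im[crop[1]:crop[3],crop[0]:crop[2]]
    cv2.imwrite('pics/'+f,cv2.resize(im,None,fx=s,fy=s,interpolation=cv2.INTER_CUBIC))
def cam(n,st=None):
    c=calibration(n); f=210/np.tan(np.radians(c['vfov'])/2)
    if 'hand_eye' in c:
        H=np.array(c['hand_eye']); T=np.eye(4); T[:3,:3]=R.from_rotvec(st['tool_rot']).as_matrix(); T[:3,3]=st['position']
        M=T@H
    else:
        W=np.eye(4); W[:3,:3]=R.from_rotvec(np.ravel(c['rvec'])).as_matrix(); W[:3,3]=np.ravel(c['tvec']); M=np.linalg.inv(W)
    return c,f,M
def ray(n,u,v,st=None):
    c,f,M=cam(n,st); d=np.array([(u-c['cx'])/f,(v-c['cy'])/f]); x=d.copy()
    for _ in range(30): x=d/(1+c['k1']*(x@x))
    return M[:3,3],M[:3,:3]@np.array([x[0],x[1],1])
def atz(n,u,v,z,st=None):
    o,d=ray(n,u,v,st); return o+d*(z-o[2])/d[2]
def proj(n,P,st=None):
    c,f,M=cam(n,st); p=np.linalg.inv(M)@np.append(P,1); x=p[:2]/p[2]; x=x*(1+c['k1']*(x@x))
    return x*f+[c['cx'],c['cy']]
E
python3 - <<'E'
from h import *
s=get_state(); print(s)
for n in ('scene','top','wrist'): c,f,M=cam(n,s); print(n,f,c['k1'],M.round(3).tolist())
a=[np.asarray(get_image(n))[:,:,::-1] for n in('scene','top','wrist')]
cv2.imwrite('pics/a.png',cv2.resize(a[0],None,fx=1.42,fy=1.42)); cv2.imwrite('pics/b.png',cv2.resize(a[1],None,fx=1.42,fy=1.42))
cv2.imwrite('pics/c.png',a[2])
import bench; print([x for x in dir(bench) if x[0]!='_'])
E
```

```text
{'time': 0.0, 'joint_positions': array([-1.14391609,  0.32181832, -0.07005523,  1.45164594,  0.02261938,
        1.37079349, -0.05689436]), 'qd': array([ 0.00030538, -0.0010419 ,  0.00070701,  0.00106716,  0.00022713,
        0.00058319, -0.0010274 ]), 'joint_torque': array([ 6.15458430e-05, -4.91287315e+01, -4.03723642e-01, -3.12531531e+01,
       -6.38803001e-02,  4.33986972e-02,  1.63577861e-04]), 'position': array([0.26059621, 0.59485754, 0.20757894]), 'tool_rot': array([-6.43728743e-01, -3.07466503e+00,  2.92224249e-03]), 'ft_force': array([-0.02156481,  0.26596298,  0.50563902]), 'torque': array([ 0.04066354, -0.06525493, -0.02119656]), 'grip_force': 0.0, 'grip_width': 0.998618371837384}
scene 469.19947781987685 -0.15270834814937959 [[0.849, -0.29, 0.442, 0.021], [-0.528, -0.452, 0.719, -0.84], [-0.009, -0.844, -0.536, 0.708], [0.0, 0.0, 0.0, 1.0]]
top 449.64482697574306 -0.021828852803169707 [[0.01, -0.983, 0.185, 0.269], [-1.0, -0.008, 0.009, -0.017], [-0.007, -0.185, -0.983, 1.446], [0.0, 0.0, 0.0, 1.0]]
wrist 317.54280871361556 -0.011668619056887004 [[0.403, 0.883, 0.243, 0.193], [0.915, -0.388, -0.109, 0.624], [-0.002, 0.266, -0.964, 0.384], [0.0, 0.0, 0.0, 1.0]]
['MotionError', 'calibration', 'close_job', 'get_image', 'get_state', 'nose_length']
```

View pics/a.png

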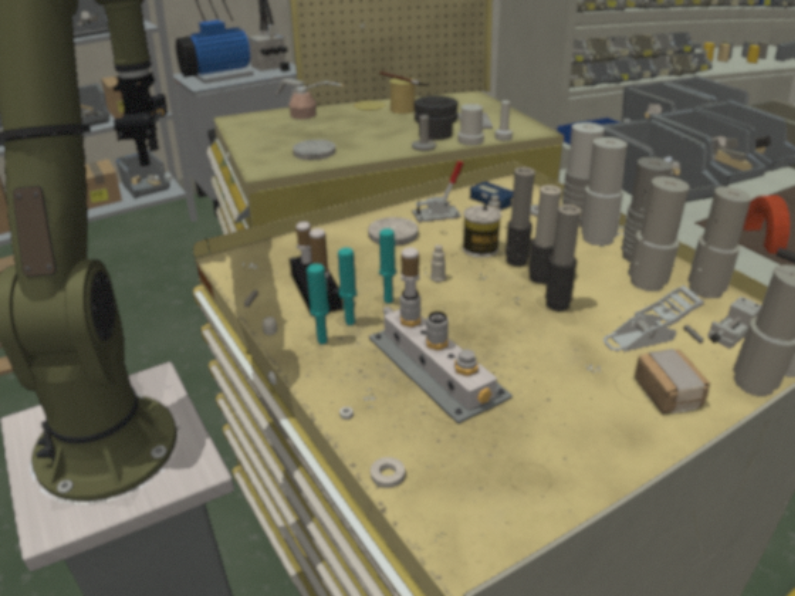

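View pics/b.png

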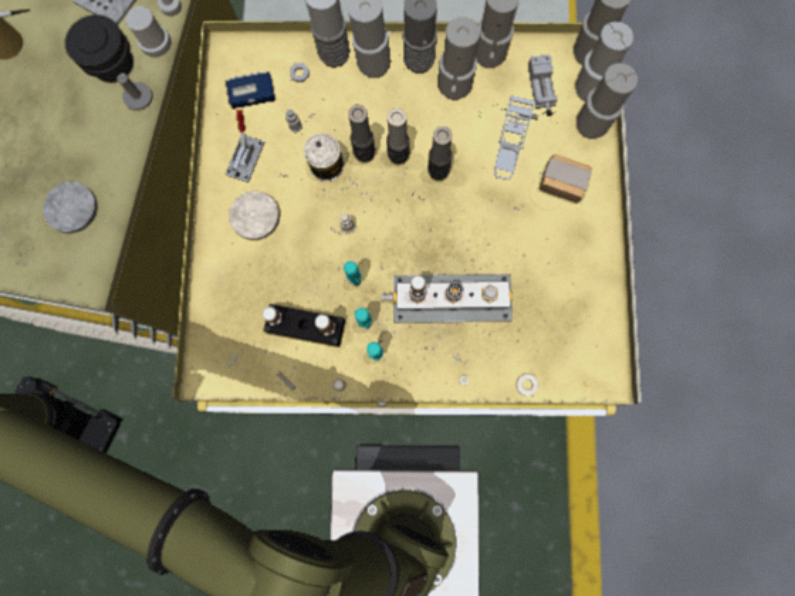

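The pictures show the rack at top view (305,325) with a tube at each end, three turquoise look-alikes, and the manifold at (452,295) with the open port in the middle. I'll enlarge both views.

```bash
python3 - <<'E'
from h import *
save('top','d.png',(175,170,375,270),4)
save('scene','e.png',(195,145,365,295),4)
E
```

```text
(no output)
```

View pics/d.png

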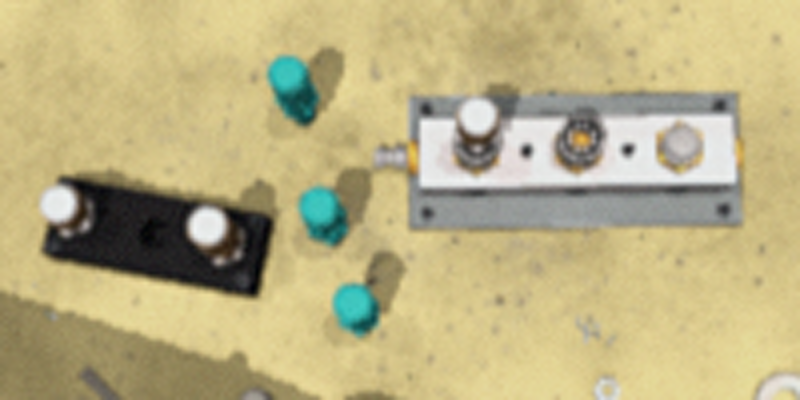

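View pics/e.png

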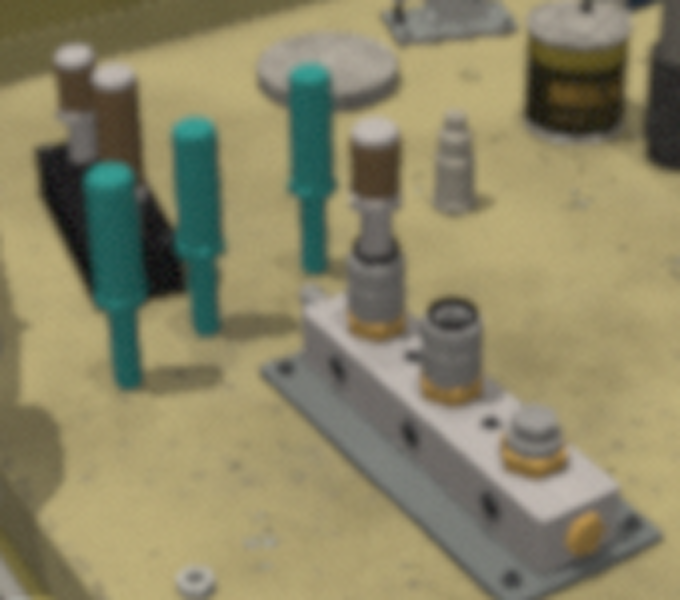

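The crops show the long tube at the rack end near the turquoise ones, cap at top-crop (210,228) and scene-crop (115,75). The open port's ring is at top-crop (580,138) and scene-crop (452,313).

```bash
python3 - <<'E'
from h import *
print('nose',nose_length() if callable(nose_length) else nose_length)
def t(x,y): return 175+(x+.5)/4-.5,170+(y+.5)/4-.5
def s(x,y): return 195+(x+.5)/4-.5,145+(y+.5)/4-.5
def tri(p,q):
    A=[];b=[]
    o1,d1=ray('top',*p);o2,d2=ray('scene',*q)
    k=np.linalg.lstsq(np.c_[d1,-d2],o2-o1,rcond=None)[0]
    a,c=o1+d1*k[0],o2+d2*k[1]; return ((a+c)/2).round(4),np.linalg.norm(a-c).round(4)
for n,a,b,z in [('long',(209,226),(115,72),.164),('short',(64,203),(75,52),.124),('port',(580,137),(452,312),.106),('occ',(478,115),(375,131),.189),('plug',(681,144),(535,424),.08),
 ('tq1',(289,72),(310,76),.156),('tq2',(320,205),(194,130),.156),('tq3',(356,302),(109,177),.156)]:
    print(n,tri(t(*a),s(*b)),atz('top',*t(*a),z).round(4),atz('scene',*s(*b),z).round(4))
print('rack corners',[atz('top',*t(*p),.042)[:2].round(4).tolist() for p in((60,178),(271,216),(256,294),(45,250))])
print('bar',[atz('top',*t(*p),.048)[:2].round(4).tolist() for p in((419,116),(736,114),(736,183),(419,186))])
st=get_state();print(R.from_rotvec(st['tool_rot']).as_matrix().round(3).tolist())
print(calibration('wrist')['hand_eye'])
E
```

```text
nose 0.017
long (array([0.4568, 0.1686, 0.1638]), np.float64(0.001)) [0.4563 0.1688 0.164 ] [0.4572 0.1682 0.164 ]
short (array([0.4779, 0.2832, 0.1259]), np.float64(0.0007)) [0.4785 0.2835 0.124 ] [0.479  0.2869 0.124 ]
port (array([ 0.5366, -0.1029,  0.1019]), np.float64(0.0007)) [ 0.5355 -0.1024  0.106 ] [ 0.5335 -0.1079  0.106 ]
occ (array([ 0.5349, -0.0243,  0.1854]), np.float64(0.0006)) [ 0.5344 -0.0244  0.189 ] [ 0.531  -0.0299  0.189 ]
plug (array([ 0.5379, -0.1834,  0.0719]), np.float64(0.0013)) [ 0.5358 -0.1821  0.08  ] [ 0.5321 -0.1919  0.08  ]
tq1 (array([0.5731, 0.1156, 0.1515]), np.float64(0.0012)) [0.5726 0.1149 0.156 ] [0.568  0.1079 0.156 ]
tq2 (array([0.4739, 0.0902, 0.1519]), np.float64(0.0009)) [0.4736 0.0897 0.156 ] [0.4701 0.0835 0.156 ]
tq3 (array([0.4027, 0.0626, 0.1538]), np.float64(0.0016)) [0.4033 0.0622 0.156 ] [0.4004 0.0591 0.156 ]
rack corners [[0.5116, 0.3064], [0.4825, 0.1376], [0.4206, 0.1477], [0.4539, 0.3154]]
bar [[0.5629, 0.0216], [0.5666, -0.23], [0.5111, -0.2289], [0.5066, 0.0209]]
[[-0.916, 0.401, -0.0], [0.401, 0.916, -0.001], [-0.0, -0.001, -1.0]]
[[-1.55523253e-03 -9.63914718e-01 -2.66206682e-01  7.37015120e-02]
 [ 9.99998752e-01 -1.42470679e-03 -6.83434180e-04 -8.15770012e-04]
 [ 2.79505797e-04 -2.66207413e-01  9.63915730e-01 -1.76705465e-01]
 [ 0.00000000e+00  0.00000000e+00  0.00000000e+00  1.00000000e+00]]
```

>>> send_rows --xyz '[[-5,-5,-25],[-20,-20,-50],[-42,-42,-75],[-66,-66,-92],[-92,-92,-92],[-118,-118,-92],[-144,-144,-92],[-170,-170,-92],[-196,-196,-92],[-222,-222,-92]]' --dr '[[0,0,0.02],[0,0,0.08],[0,0,0.16],[0,0,0.24],[0,0,0.32],[0,0,0.4],[0,0,0.48],[0,0,0.56],[0,0,0.64],[0,0,0.72]]' --jaw 60 --grip_force 30

```text
time: 1.08
position: [0.3754, 0.3012, 0.3008]
tool_rot: [-1.691, -2.648, -0.001]
ft_force: [1.1, -0.3, 0.4]
grip_width: 0.69
grip_force: 0.0
```

```bash
cat >> h.py <<'E'
def goto(P,yaw=None):
    "tool-frame shift (mm) and rotvec to reach P with tool down, tool x at world angle yaw"
    s=get_state(); A=R.from_rotvec(s['tool_rot'])
    print('t',round(s['time'],2),'pos',s['position'].round(4),'F',s['ft_force'].round(1),'w',round(s['grip_width']*87,1),'gf',round(s['grip_force'],1))
    print('shift',(A.inv().apply(np.array(P)-s['position'])*1000).round(1))
    if yaw is not None:
        c,n=np.cos(yaw),np.sin(yaw); B=R.from_matrix(np.array([[c,n,0],[n,-c,0],[0,0,-1]]))
        print('dr',(A.inv()*B).as_rotvec().round(4))
E
python3 -c "
from h import *
goto([.536,-.102,.29],np.pi/2)"
```

```text
t 1.08 pos [0.3754 0.3012 0.3008] F [ 1.1 -0.3  0.4] w 60.0 gf 0.0
shift [-433.3  -23.9   10.6]
dr [ 4.000e-04 -5.000e-04  4.342e-01]
```

>>> send_rows --xyz '[[-12,-1,0],[-36,-2,0],[-66,-4,0],[-98,-6,0],[-132,-8,0],[-168,-10,0],[-204,-12,0],[-240,-14,0],[-276,-16,0],[-312,-18,0]]' --dr '[[0,0,0.02],[0,0,0.06],[0,0,0.1],[0,0,0.15],[0,0,0.2],[0,0,0.25],[0,0,0.3],[0,0,0.35],[0,0,0.4],[0,0,0.434]]'

```text
time: 1.92
position: [0.4915, 0.0112, 0.3008]
tool_rot: [2.219, 2.224, 0.001]
ft_force: [1.1, 0.0, -0.3]
grip_width: 0.691
grip_force: 0.0
```

```bash
python3 -c "
from h import *
goto([.536,-.102,.29],np.pi/2)"
```

```text
t 1.92 pos [0.4915 0.0112 0.3008] F [ 1.1  0.  -0.3] w 60.1 gf 0.0
shift [-113.3   44.2   10.8]
dr [ 0.0005 -0.0003  0.0024]
```

>>> send_rows --xyz '[[-30,12,2],[-56,22,5],[-78,30,8],[-95,37,10],[-106,42,10],[-113,44,11],[-113,44,11],[-113,44,11],[-113,44,11],[-113,44,11]]' --dr '[[0,0,0.002],[0,0,0.002],[0,0,0.002],[0,0,0.002],[0,0,0.002],[0,0,0.002],[0,0,0.002],[0,0,0.002],[0,0,0.002],[0,0,0.002]]'

```text
time: 2.75
position: [0.5355, -0.0987, 0.2897]
tool_rot: [-2.217, -2.226, -0.001]
ft_force: [0.1, 0.3, -0.5]
grip_width: 0.688
grip_force: 0.0
```

```bash
python3 - <<'E'
from h import *
import json
goto([.4565,.1686,.28],np.pi/2)
s=get_state(); json.dump({k:np.array(s[k]).tolist() for k in('position','tool_rot')},open('port.json','w'))
save('wrist','f.png',None,1.42)
print(proj('wrist',[.536,-.102,.106],s)*1.42)
E
```

```text
t 2.75 pos [ 0.5355 -0.0987  0.2897] F [ 0.1  0.3 -0.5] w 59.9 gf 0.0
shift [267.6 -77.9   9.9]
dr [ 0.0001 -0.0007  0.0041]
[403.65130547 268.22806466]
```

View pics/f.png

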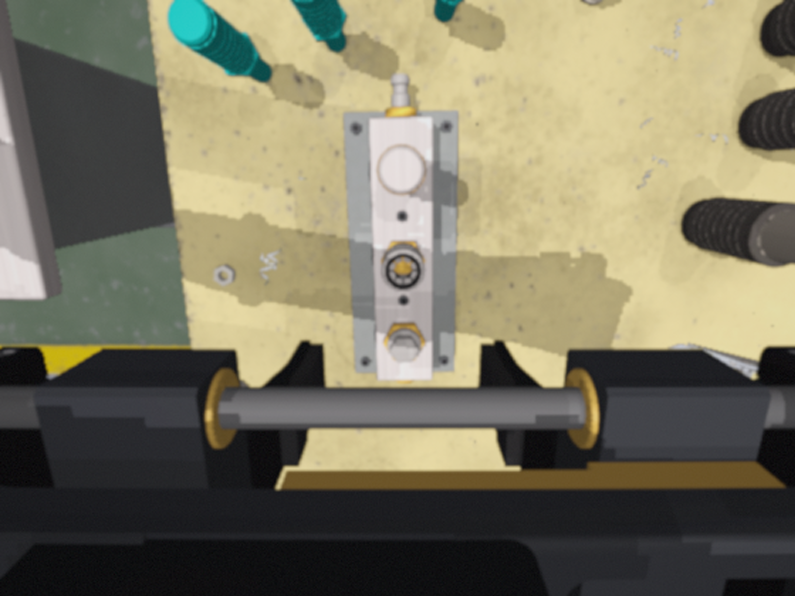

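The port ring is at (403,269) in the wrist picture, within 1 px of the prediction. Next I go above the long tube.

>>> send_rows --xyz '[[12,-4,0],[40,-12,2],[76,-22,4],[114,-33,6],[152,-44,8],[188,-55,9],[220,-64,10],[244,-71,10],[260,-76,10],[268,-78,10]]' --dr '[[0,0,0],[0,0,0],[0,0,0.001],[0,0,0.001],[0,0,0.002],[0,0,0.002],[0,0,0.003],[0,0,0.003],[0,0,0.004],[0,0,0.004]]'

```text
time: 3.63
position: [0.4554, 0.1714, 0.2798]
tool_rot: [-2.217, -2.225, -0.001]
ft_force: [0.1, 0.6, -0.6]
grip_width: 0.686
grip_force: 0.0
```

```bash
python3 - <<'E'
from h import *
import json
P=json.load(open('port.json'));print('port',atz('wrist',(403.5)/1.42-.5,269.5/1.42-.5,.106,P))
goto([.4565,.1686,.28],np.pi/2)
s=get_state(); json.dump({k:np.array(s[k]).tolist() for k in('position','tool_rot')},open('tube.json','w'))
save('wrist','g.png',(180,80,380,230),4)
print((proj('wrist',[.4565,.1686,.164],s)-[180,80])*4, (proj('wrist',[.4565,.1686,.082],s)-[180,80])*4)
E
```

```text
port [ 0.5352993  -0.10246978  0.106     ]
t 3.63 pos [0.4554 0.1714 0.2798] F [ 0.1  0.6 -0.6] w 59.7 gf 0.0
shift [-2.8  1.1 -0.2]
dr [-0.0001 -0.001   0.0038]
[420.88626598 492.38846208] [419.1236843  424.30940002]
```

View pics/g.png

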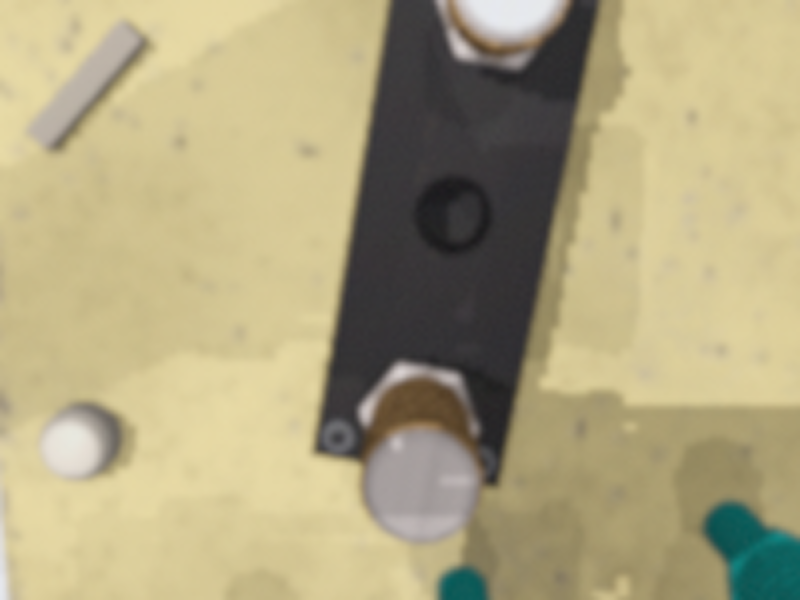

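Cap centre is at crop (421,483) against the predicted (421,492), so the tube is at about y=0.1705, x=0.4565. I'll descend partway and recheck.

>>> send_rows --xyz '[[0,1,6],[-1,1,18],[-1,1,32],[-1,1,46],[-1,1,58],[-1,1,68],[-1,1,76],[-1,1,80],[-1,1,80],[-1,1,80]]' --dr '[[0,-0.001,0.004],[0,-0.001,0.004],[0,-0.001,0.004],[0,-0.001,0.004],[0,-0.001,0.004],[0,-0.001,0.004],[0,-0.001,0.004],[0,-0.001,0.004],[0,-0.001,0.004],[0,-0.001,0.004]]'

```text
time: 4.52
position: [0.4583, 0.1668, 0.1999]
tool_rot: [2.228, 2.214, -0.001]
ft_force: [-0.3, -0.2, -0.3]
grip_width: 0.689
grip_force: 0.0
```

```bash
python3 -c "
from h import *
goto([.4565,.1704,.122],np.pi/2)"
```

```text
t 4.52 pos [0.4583 0.1668 0.1999] F [-0.3 -0.2 -0.3] w 60.0 gf 0.0
shift [ 3.7 -1.8 77.9]
dr [ 0.0004  0.0009 -0.0061]
```

>>> send_rows --xyz '[[2,-1,6],[3,-2,18],[4,-2,32],[4,-2,46],[4,-2,58],[4,-2,68],[4,-2,75],[4,-2,78],[4,-2,78],[4,-2,78]]' --dr '[[0,0.001,-0.006],[0,0.001,-0.006],[0,0.001,-0.006],[0,0.001,-0.006],[0,0.001,-0.006],[0,0.001,-0.006],[0,0.001,-0.006],[0,0.001,-0.006],[0,0.001,-0.006],[0,0.001,-0.006]]'

```text
time: 5.35
position: [0.4563, 0.1709, 0.122]
tool_rot: [2.221, 2.221, 0.001]
ft_force: [0.3, -0.4, 0.3]
grip_width: 0.693
grip_force: 0.0
```

```bash
python3 -c "
from h import *
goto([.4565,.1704,.122],np.pi/2)"
```

```text
t 5.35 pos [0.4563 0.1709 0.122 ] F [ 0.3 -0.4  0.3] w 60.3 gf 0.0
shift [-0.5  0.2 -0. ]
dr [ 0.0006 -0.0003  0.    ]
```

>>> send_rows --xyz '[[0,0,0],[0,0,0],[0,0,0],[0,0,0],[0,0,0],[0,0,0],[0,0,0],[0,0,0],[0,0,0],[0,0,0]]' --dr '[[0,0,0],[0,0,0],[0,0,0],[0,0,0],[0,0,0],[0,0,0],[0,0,0],[0,0,0],[0,0,0],[0,0,0]]' --jaw 20 --grip_force 52

```text
time: 6.18
position: [0.4563, 0.1708, 0.1218]
tool_rot: [2.221, 2.221, 0.001]
ft_force: [0.4, -0.5, 0.3]
grip_width: 0.335
grip_force: 52.0
```

```bash
python3 -c "
from h import *
goto([.4565,.1704,.122],np.pi/2)"
```

```text
t 6.18 pos [0.4563 0.1708 0.1218] F [ 0.4 -0.5  0.3] w 29.1 gf 52.0
shift [-0.4  0.2 -0.2]
dr [ 0.0005 -0.0002 -0.0001]
```

>>> send_rows --xyz '[[0,0,-3],[0,0,-8],[0,0,-14],[0,0,-21],[0,0,-29],[0,0,-38],[0,0,-49],[0,0,-62],[0,0,-77],[0,0,-94]]' --dr '[[0,0,0],[0,0,0],[0,0,0],[0,0,0],[0,0,0],[0,0,0],[0,0,0],[0,0,0],[0,0,0],[0,0,0]]'

```text
time: 7.02
position: [0.4556, 0.1706, 0.2168]
tool_rot: [-2.221, -2.221, 0.001]
ft_force: [-0.0, -0.5, -3.1]
grip_width: 0.335
grip_force: 52.0
```

>>> send_rows --xyz '[[0,0,-20],[0,0,-40],[0,0,-60],[0,0,-78],[0,0,-93],[0,0,-104],[0,0,-110],[0,0,-113],[0,0,-113],[0,0,-113]]' --dr '[[0,0,0],[0,0,0],[0,0,0],[0,0,0],[0,0,0],[0,0,0],[0,0,0],[0,0,0],[0,0,0],[0,0,0]]'

```text
time: 7.85
position: [0.4557, 0.1706, 0.3279]
tool_rot: [-2.221, -2.221, 0.002]
ft_force: [0.1, -0.6, -3.3]
grip_width: 0.332
grip_force: 52.0
```

```bash
python3 -c "
from h import *
goto([.5353,-.1025,.329],np.pi/2)
save('scene','i.png',(100,0,380,210),2.8)"
```

```text
t 7.85 pos [0.4557 0.1706 0.3279] F [ 0.1 -0.6 -3.3] w 28.8 gf 52.0
shift [-273.1   79.6   -1. ]
dr [-0.0011  0.0007 -0.    ]
```

View pics/i.png

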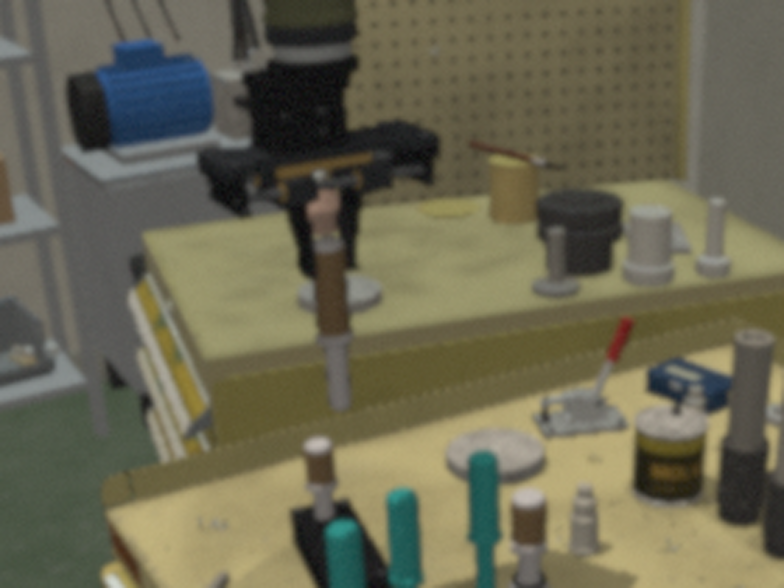

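The tube hangs held with its cap top at crop (325,192) and foot at (342,407); the short tube is still in the rack. I'll check whether it hangs straight.

```bash
python3 - <<'E'
from h import *
s=get_state();x,y,z=s['position']
for dz in(.214,.214+.064,.214+.150,.214+.156): print(((proj('scene',[x,y,dz])-[100,0])*2.8).round(1))
E
```

```text
[338.7 405.5]
[333.3 339.3]
[325.8 245.1]
[325.3 238.3]
```

>>> send_rows --xyz '[[-10,3,-1],[-34,10,-1],[-68,20,-1],[-106,31,-1],[-144,42,-1],[-182,53,-1],[-216,63,-1],[-244,71,-1],[-262,77,-1],[-273,80,-1]]' --dr '[[0,0,0],[-0.001,0.001,0],[-0.001,0.001,0],[-0.001,0.001,0],[-0.001,0.001,0],[-0.001,0.001,0],[-0.001,0.001,0],[-0.001,0.001,0],[-0.001,0.001,0],[-0.001,0.001,0]]'

```text
time: 8.73
position: [0.5356, -0.1071, 0.3293]
tool_rot: [2.227, 2.215, -0.001]
ft_force: [-0.2, -0.3, -3.5]
grip_width: 0.332
grip_force: 52.0
```

```bash
python3 -c "
from h import *
goto([.5353,-.1025,.232],np.pi/2)"
```

```text
t 8.73 pos [ 0.5356 -0.1071  0.3293] F [-0.2 -0.3 -3.5] w 28.9 gf 52.0
shift [ 4.7 -0.4 97.3]
dr [ 0.0004  0.001  -0.0054]
```

>>> send_rows --xyz '[[0,0,6],[0,0,18],[0,0,33],[0,0,49],[0,0,64],[0,0,77],[0,0,87],[0,0,94],[0,0,97],[0,0,97]]' --dr '[[0,0,0],[0,0,0],[0,0,0],[0,0,0],[0,0,0],[0,0,0],[0,0,0],[0,0,0],[0,0,0],[0,0,0]]'

```text
time: 9.57
position: [0.5357, -0.1015, 0.2319]
tool_rot: [-2.22, -2.222, -0.001]
ft_force: [0.7, 0.7, -3.2]
grip_width: 0.332
grip_force: 52.0
```

```bash
python3 - <<'E'
from h import *
goto([.5353,-.1025,.226],np.pi/2)
s=get_state();x,y,z=s['position']
im=[]
im=[np.asarray(get_image(n))[:,:,::-1] for n in('scene','top')]
a=cv2.resize(im[0][130:255,240:370],None,fx=4.6,fy=4.6,interpolation=3)
cv2.imwrite('pics/j.png',a)
q=lambda P:((proj('scene',P)-[240,130]+.5)*4.6-.5).round(1)
print('foot',q([x,y,z-.114]),'mouth',q([.5353,-.1025,.106]),'capside',q([x,y,z-.114+.074]))
E
```

```text
t 9.57 pos [ 0.5357 -0.1015  0.2319] F [ 0.7  0.7 -3.2] w 28.9 gf 52.0
shift [-1.  -0.4  5.9]
dr [-0.0002 -0.0012  0.0009]
foot [309.7 400.8] mouth [309.7 421.7] capside [312.3 271.8]
```

View pics/j.png

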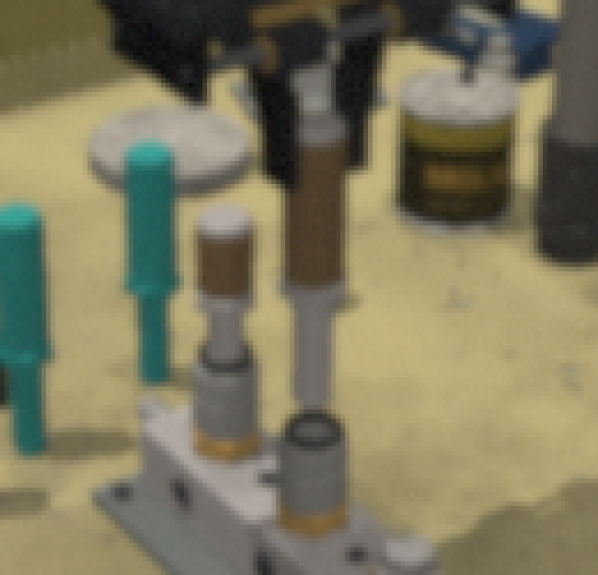

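The foot is at (312,403) and the mouth at (315,430), so they are aligned within about 1.5 mm. I'll nudge slightly and enter the flare gently.

>>> send_rows --xyz '[[-1,0,2],[-1,0,4],[-1,0,7],[-1,0,10],[-1,0,13],[-1,0,15],[-1,0,17],[-1,0,18],[-1,0,18],[-1,0,18]]' --dr '[[0,-0.001,0.001],[0,-0.001,0.001],[0,-0.001,0.001],[0,-0.001,0.001],[0,-0.001,0.001],[0,-0.001,0.001],[0,-0.001,0.001],[0,-0.001,0.001],[0,-0.001,0.001],[0,-0.001,0.001]]'

```text
time: 10.5
position: [0.5362, -0.1031, 0.2147]
tool_rot: [2.222, 2.22, 0.001]
ft_force: [-0.4, -0.5, -3.6]
grip_width: 0.328
grip_force: 52.0
```

>>> send_rows --xyz '[[0,0,1],[0,0,3],[0,0,5],[0,0,7],[0,0,9],[0,0,10],[0,0,10],[0,0,10],[0,0,10],[0,0,10]]' --dr '[[0,0,0],[0,0,0],[0,0,0],[0,0,0],[0,0,0],[0,0,0],[0,0,0],[0,0,0],[0,0,0],[0,0,0]]'

```text
time: 11.33
position: [0.5362, -0.1031, 0.2047]
tool_rot: [2.222, 2.22, 0.001]
ft_force: [0.3, -0.6, -2.6]
grip_width: 0.332
grip_force: 52.0
```

```bash
python3 -c "
from h import *
goto([.5358,-.103,.2],np.pi/2);print(get_state()['torque'])"
```

```text
t 11.33 pos [ 0.5362 -0.1031  0.2047] F [ 0.3 -0.6 -2.6] w 28.9 gf 52.0
shift [ 0.1 -0.4  4.7]
dr [ 0.0012 -0.0001 -0.001 ]
[-0.12644566  0.02733036  0.01323747]
```

>>> send_rows --xyz '[[0,0,1],[0,0,3],[0,0,5],[0,0,7],[0,0,9],[0,0,11],[0,0,13],[0,0,15],[0,0,16],[0,0,16]]' --dr '[[0,0,0],[0,0,0],[0,0,0],[0,0,0],[0,0,0],[0,0,0],[0,0,0],[0,0,0],[0,0,0],[0,0,0]]'

```text
time: 12.17
position: [0.5362, -0.1031, 0.1884]
tool_rot: [2.222, 2.22, 0.001]
ft_force: [-0.1, -0.6, -1.1]
grip_width: 0.333
grip_force: 52.0
```

>>> send_rows --xyz '[[0,0,0.5],[0,0,1],[0,0,1.5],[0,0,2],[0,0,2.5],[0,0,3],[0,0,3],[0,0,3],[0,0,3],[0,0,3]]' --dr '[[0,0,0],[0,0,0],[0,0,0],[0,0,0],[0,0,0],[0,0,0],[0,0,0],[0,0,0],[0,0,0],[0,0,0]]'

```text
time: 13.0
position: [0.5362, -0.1031, 0.1855]
tool_rot: [2.222, 2.22, 0.001]
ft_force: [-1.0, -1.1, 0.0]
grip_width: 0.334
grip_force: 52.0
```

>>> send_rows --xyz '[[0,0,0.2],[0,0,0.4],[0,0,0.6],[0,0,0.8],[0,0,1],[0,0,1.2],[0,0,1.4],[0,0,1.5],[0,0,1.5],[0,0,1.5]]' --dr '[[0,0,0],[0,0,0],[0,0,0],[0,0,0],[0,0,0],[0,0,0],[0,0,0],[0,0,0],[0,0,0],[0,0,0]]'

```text
time: 13.83
position: [0.5362, -0.1031, 0.1841]
tool_rot: [2.222, 2.22, 0.001]
ft_force: [-1.2, -0.3, 0.7]
grip_width: 0.334
grip_force: 52.0
```

>>> send_rows --xyz '[[0,0,0.2],[0,0,0.4],[0,0,0.6],[0,0,0.8],[0,0,1],[0,0,1.2],[0,0,1.4],[0,0,1.5],[0,0,1.5],[0,0,1.5]]' --dr '[[0,0,0],[0,0,0],[0,0,0],[0,0,0],[0,0,0],[0,0,0],[0,0,0],[0,0,0],[0,0,0],[0,0,0]]'

```text
time: 14.67
position: [0.5362, -0.1031, 0.1826]
tool_rot: [2.222, 2.22, 0.001]
ft_force: [-0.7, -0.3, 1.3]
grip_width: 0.326
grip_force: 52.0
```

>>> send_rows --xyz '[[0,0,0.2],[0,0,0.4],[0,0,0.6],[0,0,0.8],[0,0,1],[0,0,1.2],[0,0,1.4],[0,0,1.5],[0,0,1.5],[0,0,1.5]]' --dr '[[0,0,0],[0,0,0],[0,0,0],[0,0,0],[0,0,0],[0,0,0],[0,0,0],[0,0,0],[0,0,0],[0,0,0]]'

```text
time: 15.5
position: [0.5362, -0.1031, 0.1811]
tool_rot: [2.222, 2.22, 0.001]
ft_force: [-0.8, -0.1, 0.7]
grip_width: 0.339
grip_force: 52.0
```

>>> send_rows --xyz '[[0,0,0.2],[0,0,0.4],[0,0,0.6],[0,0,0.8],[0,0,1],[0,0,1.2],[0,0,1.4],[0,0,1.5],[0,0,1.5],[0,0,1.5]]' --dr '[[0,0,0],[0,0,0],[0,0,0],[0,0,0],[0,0,0],[0,0,0],[0,0,0],[0,0,0],[0,0,0],[0,0,0]]'

```text
time: 16.33
position: [0.5362, -0.1031, 0.1796]
tool_rot: [2.222, 2.22, 0.001]
ft_force: [-0.4, -1.1, 1.7]
grip_width: 0.334
grip_force: 52.0
```

>>> send_rows --xyz '[[0,0,0.2],[0,0,0.4],[0,0,0.6],[0,0,0.8],[0,0,1],[0,0,1.2],[0,0,1.4],[0,0,1.5],[0,0,1.5],[0,0,1.5]]' --dr '[[0,0,0],[0,0,0],[0,0,0],[0,0,0],[0,0,0],[0,0,0],[0,0,0],[0,0,0],[0,0,0],[0,0,0]]'

```text
time: 17.17
position: [0.5362, -0.1031, 0.1781]
tool_rot: [2.222, 2.22, 0.001]
ft_force: [-0.1, -0.1, 1.1]
grip_width: 0.331
grip_force: 52.0
```

>>> send_rows --xyz '[[0,0,0.2],[0,0,0.4],[0,0,0.6],[0,0,0.8],[0,0,1],[0,0,1.2],[0,0,1.4],[0,0,1.5],[0,0,1.5],[0,0,1.5]]' --dr '[[0,0,0],[0,0,0],[0,0,0],[0,0,0],[0,0,0],[0,0,0],[0,0,0],[0,0,0],[0,0,0],[0,0,0]]'

```text
time: 18.0
position: [0.5362, -0.1031, 0.1766]
tool_rot: [2.222, 2.22, 0.001]
ft_force: [-0.1, -0.9, 0.6]
grip_width: 0.331
grip_force: 52.0
```

>>> send_rows --xyz '[[0,0,0.2],[0,0,0.4],[0,0,0.6],[0,0,0.8],[0,0,1],[0,0,1.2],[0,0,1.4],[0,0,1.5],[0,0,1.5],[0,0,1.5]]' --dr '[[0,0,0],[0,0,0],[0,0,0],[0,0,0],[0,0,0],[0,0,0],[0,0,0],[0,0,0],[0,0,0],[0,0,0]]'

```text
time: 18.83
position: [0.5362, -0.1031, 0.1751]
tool_rot: [2.222, 2.22, 0.001]
ft_force: [-0.8, -0.9, 0.8]
grip_width: 0.333
grip_force: 52.0
```

>>> send_rows --xyz '[[0,0,0.2],[0,0,0.4],[0,0,0.6],[0,0,0.8],[0,0,1],[0,0,1.2],[0,0,1.4],[0,0,1.5],[0,0,1.5],[0,0,1.5]]' --dr '[[0,0,0],[0,0,0],[0,0,0],[0,0,0],[0,0,0],[0,0,0],[0,0,0],[0,0,0],[0,0,0],[0,0,0]]'

```text
time: 19.67
position: [0.5362, -0.1031, 0.1736]
tool_rot: [2.222, 2.22, 0.001]
ft_force: [0.4, -0.2, 1.3]
grip_width: 0.332
grip_force: 52.0
```

>>> send_rows --xyz '[[0,0,0.2],[0,0,0.4],[0,0,0.6],[0,0,0.8],[0,0,1],[0,0,1.2],[0,0,1.4],[0,0,1.5],[0,0,1.5],[0,0,1.5]]' --dr '[[0,0,0],[0,0,0],[0,0,0],[0,0,0],[0,0,0],[0,0,0],[0,0,0],[0,0,0],[0,0,0],[0,0,0]]'

```text
time: 20.5
position: [0.5362, -0.1031, 0.1721]
tool_rot: [2.222, 2.22, 0.001]
ft_force: [-0.4, -0.4, 1.3]
grip_width: 0.331
grip_force: 52.0
```

>>> send_rows --xyz '[[0,0,0.2],[0,0,0.4],[0,0,0.6],[0,0,0.8],[0,0,1],[0,0,1.2],[0,0,1.4],[0,0,1.5],[0,0,1.5],[0,0,1.5]]' --dr '[[0,0,0],[0,0,0],[0,0,0],[0,0,0],[0,0,0],[0,0,0],[0,0,0],[0,0,0],[0,0,0],[0,0,0]]'

```text
time: 21.33
position: [0.5362, -0.1031, 0.1706]
tool_rot: [2.222, 2.22, 0.001]
ft_force: [-0.0, 0.6, 1.4]
grip_width: 0.33
grip_force: 52.0
```

>>> send_rows --xyz '[[0,0,0.2],[0,0,0.4],[0,0,0.6],[0,0,0.8],[0,0,1],[0,0,1.2],[0,0,1.4],[0,0,1.5],[0,0,1.5],[0,0,1.5]]' --dr '[[0,0,0],[0,0,0],[0,0,0],[0,0,0],[0,0,0],[0,0,0],[0,0,0],[0,0,0],[0,0,0],[0,0,0]]'

```text
time: 22.17
position: [0.5362, -0.1031, 0.1691]
tool_rot: [2.222, 2.22, 0.001]
ft_force: [-1.0, 0.1, 1.1]
grip_width: 0.335
grip_force: 52.0
```

>>> send_rows --xyz '[[0,0,0.2],[0,0,0.4],[0,0,0.6],[0,0,0.8],[0,0,1],[0,0,1.2],[0,0,1.4],[0,0,1.5],[0,0,1.5],[0,0,1.5]]' --dr '[[0,0,0],[0,0,0],[0,0,0],[0,0,0],[0,0,0],[0,0,0],[0,0,0],[0,0,0],[0,0,0],[0,0,0]]'

```text
time: 23.0
position: [0.5365, -0.1032, 0.1687]
tool_rot: [2.222, 2.22, 0.002]
ft_force: [-1.9, 0.1, 7.7]
grip_width: 0.331
grip_force: 52.0
```

Contact with the stop: force is rising at about 6 N per mm commanded.

>>> send_rows --xyz '[[0,0,0.2],[0,0,0.4],[0,0,0.6],[0,0,0.8],[0,0,0.9],[0,0,0.9],[0,0,0.9],[0,0,0.9],[0,0,0.9],[0,0,0.9]]' --dr '[[0,0,0],[0,0,0],[0,0,0],[0,0,0],[0,0,0],[0,0,0],[0,0,0],[0,0,0],[0,0,0],[0,0,0]]'

```text
time: 23.83
position: [0.5367, -0.1033, 0.1687]
tool_rot: [2.222, 2.219, 0.003]
ft_force: [-3.1, -0.3, 10.9]
grip_width: 0.333
grip_force: 52.0
```

>>> send_rows --xyz '[[0,0,0.2],[0,0,0.5],[0,0,0.8],[0,0,1.1],[0,0,1.4],[0,0,1.4],[0,0,1.4],[0,0,1.4],[0,0,1.4],[0,0,1.4]]' --dr '[[0,0,0],[0,0,0],[0,0,0],[0,0,0],[0,0,0],[0,0,0],[0,0,0],[0,0,0],[0,0,0],[0,0,0]]'

```text
time: 24.67
position: [0.5371, -0.1035, 0.1686]
tool_rot: [2.221, 2.219, 0.005]
ft_force: [-4.7, 1.0, 18.1]
grip_width: 0.329
grip_force: 52.0
```

Seated at 18 N. Now I pull back up.

>>> send_rows --xyz '[[0,0,-0.8],[0,0,-1.6],[0,0,-2.4],[0,0,-3.2],[0,0,-4],[0,0,-4.6],[0,0,-5.2],[0,0,-5.8],[0,0,-6],[0,0,-6]]' --dr '[[0,0,0],[0,0,0],[0,0,0],[0,0,0],[0,0,0],[0,0,0],[0,0,0],[0,0,0],[0,0,0],[0,0,0]]'

```text
time: 25.5
position: [0.5359, -0.103, 0.1706]
tool_rot: [2.222, 2.22, 0.0]
ft_force: [2.2, 0.1, -7.6]
grip_width: 0.334
grip_force: 52.0
```

>>> send_rows --xyz '[[0,0,-0.3],[0,0,-0.6],[0,0,-0.9],[0,0,-1.2],[0,0,-1.2],[0,0,-1.2],[0,0,-1.2],[0,0,-1.2],[0,0,-1.2],[0,0,-1.2]]' --dr '[[0,0,0],[0,0,0],[0,0,0],[0,0,0],[0,0,0],[0,0,0],[0,0,0],[0,0,0],[0,0,0],[0,0,0]]'

```text
time: 26.33
position: [0.536, -0.1031, 0.1725]
tool_rot: [2.222, 2.22, 0.001]
ft_force: [0.6, 0.2, -8.9]
grip_width: 0.335
grip_force: 52.0
```

>>> send_rows --xyz '[[0,0,-0.3],[0,0,-0.6],[0,0,-0.9],[0,0,-1.2],[0,0,-1.2],[0,0,-1.2],[0,0,-1.2],[0,0,-1.2],[0,0,-1.2],[0,0,-1.2]]' --dr '[[0,0,0],[0,0,0],[0,0,0],[0,0,0],[0,0,0],[0,0,0],[0,0,0],[0,0,0],[0,0,0],[0,0,0]]'

```text
time: 27.17
position: [0.5359, -0.103, 0.1733]
tool_rot: [2.222, 2.22, 0.0]
ft_force: [3.2, -0.6, -18.2]
grip_width: 0.332
grip_force: 52.0
```

Pull reads 18 N, about 15 N net of the tube's weight. I hold it to see whether the position stays put, then look.

>>> send_rows --xyz '[[0,0,0],[0,0,0],[0,0,0],[0,0,0],[0,0,0],[0,0,0],[0,0,0],[0,0,0],[0,0,0],[0,0,0]]' --dr '[[0,0,0],[0,0,0],[0,0,0],[0,0,0],[0,0,0],[0,0,0],[0,0,0],[0,0,0],[0,0,0],[0,0,0]]'

```text
time: 28.0
position: [0.5359, -0.1031, 0.1736]
tool_rot: [2.222, 2.22, 0.001]
ft_force: [2.5, -0.3, -20.9]
grip_width: 0.333
grip_force: 52.0
```

```bash
python3 - <<'E'
from h import *
goto([.536,-.103,.173],np.pi/2)
save('scene','k.png',(270,190,350,250),8)
goto([.536,-.103,.173],np.pi/2)
E
```

```text
t 28.0 pos [ 0.5359 -0.1031  0.1736] F [  2.5  -0.3 -20.9] w 29.0 gf 52.0
shift [0.1 0.1 0.6]
dr [ 0.0004 -0.0001 -0.001 ]
t 28.05 pos [ 0.5359 -0.1031  0.1735] F [  1.8  -0.2 -20.8] w 28.9 gf 52.0
shift [0.1 0.1 0.5]
dr [ 0.0004 -0.0001 -0.001 ]
```

View pics/k.png

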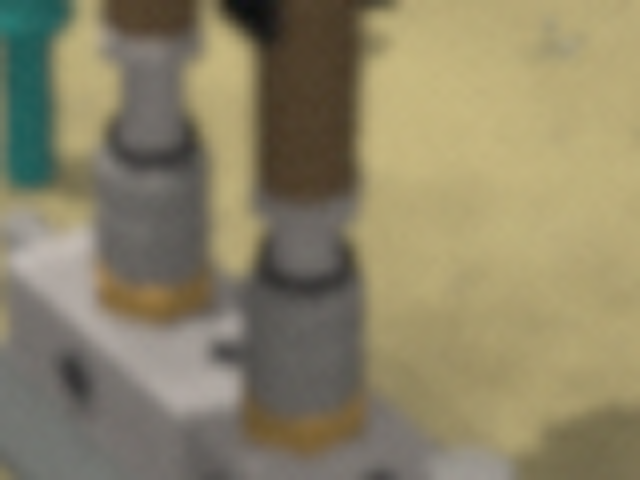

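The tube is held fast and the collet ring stands proud at (305,275). Now I relieve the pull.

>>> send_rows --xyz '[[0,0,0.3],[0,0,0.6],[0,0,0.6],[0,0,0.6],[0,0,0.6],[0,0,0.6],[0,0,0.6],[0,0,0.6],[0,0,0.6],[0,0,0.6]]' --dr '[[0,0,0],[0,0,0],[0,0,0],[0,0,0],[0,0,0],[0,0,0],[0,0,0],[0,0,0],[0,0,0],[0,0,0]]'

```text
time: 28.88
position: [0.5363, -0.1032, 0.1734]
tool_rot: [2.222, 2.22, 0.001]
ft_force: [0.8, -0.2, -14.4]
grip_width: 0.331
grip_force: 52.0
```

>>> send_rows --xyz '[[0,0,0.3],[0,0,0.6],[0,0,0.8],[0,0,0.8],[0,0,0.8],[0,0,0.8],[0,0,0.8],[0,0,0.8],[0,0,0.8],[0,0,0.8]]' --dr '[[0,0,0],[0,0,0],[0,0,0],[0,0,0],[0,0,0],[0,0,0],[0,0,0],[0,0,0],[0,0,0],[0,0,0]]'

```text
time: 29.72
position: [0.5365, -0.1032, 0.1727]
tool_rot: [2.222, 2.219, 0.002]
ft_force: [-1.6, -0.5, -7.3]
grip_width: 0.333
grip_force: 52.0
```

>>> send_rows --xyz '[[0,0,0],[0,0,0],[0,0,0],[0,0,0],[0,0,0],[0,0,0],[0,0,0],[0,0,0],[0,0,0],[0,0,0]]' --dr '[[0,0,0],[0,0,0],[0,0,0],[0,0,0],[0,0,0],[0,0,0],[0,0,0],[0,0,0],[0,0,0],[0,0,0]]' --jaw 64

```text
time: 30.55
position: [0.5362, -0.1031, 0.1723]
tool_rot: [2.222, 2.22, 0.001]
ft_force: [0.5, 0.1, 0.2]
grip_width: 0.734
grip_force: 0.0
```

>>> send_rows --xyz '[[0,0,-3],[0,0,-9],[0,0,-18],[0,0,-30],[0,0,-44],[0,0,-60],[0,0,-76],[0,0,-90],[0,0,-98],[0,0,-100]]' --dr '[[0,0,0],[0,0,0],[0,0,0],[0,0,0],[0,0,0],[0,0,0],[0,0,0],[0,0,0],[0,0,0],[0,0,0]]'

```text
time: 31.38
position: [0.5372, -0.1034, 0.2749]
tool_rot: [2.22, 2.218, 0.006]
ft_force: [-0.2, -0.7, -0.3]
grip_width: 0.734
grip_force: 0.0
```

```bash
python3 - <<'E'
from h import *
goto([.536,-.103,.28],np.pi/2)
save('scene','l.png',(195,130,375,265),4.4)
E
```

```text
t 31.38 pos [ 0.5372 -0.1034  0.2749] F [-0.2 -0.7 -0.3] w 63.8 gf 0.0
shift [ 0.4 -1.2 -5.1]
dr [ 0.005  -0.0002 -0.001 ]
```

View pics/l.png

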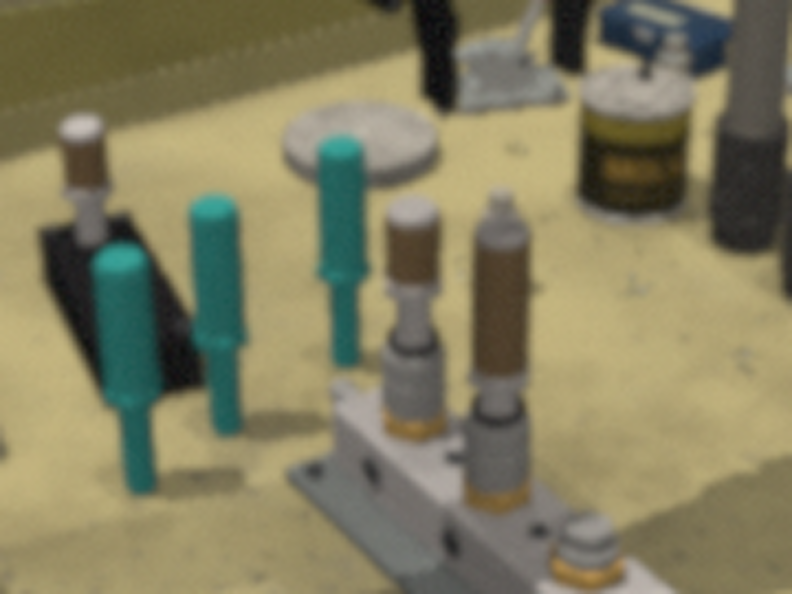

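The long tube stands upright in the port at (500,330), with the gripper clear. The short tube is still in the rack and the loose parts are undisturbed.

```bash
python3 -c "
from bench import *
print(close_job())"
```

```text
the job is handed in; nothing more can be done
None
```

The long tube was pushed to the stop at about 18 N, tugged until the collet held at about 15–18 N net of its weight (21 N peak at the wrist), released upright, and the job handed in at about 31 s; no verdict came back.

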